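Put the lathe's change gears back on their stands

ROBOT

A 6-joint arm with a two-finger parallel gripper is mounted at the origin on the work surface. World frame = base frame: x ahead of the robot, y to its left, z up, the work surface at z = 0. Lengths are in mm, angles in rad, forces in N, time in s.
With the tool pointing down it reaches from about 300 to 750 mm from the base axis. Payload 8.5 kg.
Tool frame: the origin (TCP) lies at the very end of the fingers, on their centre line; the grasp point (between the pads) lies 19 mm behind it (r.grip_depth is the z of the grasp point in the tool frame, in mm); z points along the fingers, y is the direction in which the jaws open and shut (so a half turn about z gives the same grasp; the last joint's range is limited). The gripper opens to 88 mm and grips with 3 to 60 N. Pads are 18 mm wide; open, the fingers measure 123 mm over their backs; the gripper's body (75 mm by 187 mm) begins 45 mm behind the grasp point.
Start: joints at [-0.215, 0.381, 1.297, -0, 1.464, -0.215], TCP at [549.982, 0.002, 217.048] pointing down, gripper open.
Joint ranges: [-3.11, 3.11], [-0.89, 2.33], [0.22, 2.48], [-1.42, 4.56], [0.17, 2.85], [-2.88, 2.88]. Speed limits (rad/s): [2.39, 2.39, 3.14, 3.14, 3.14, 3.14].

INTERFACE

Orientations are given as a unit quaternion [w, x, y, z].
In Python, from rig import r gives the robot as it stands. The module is installed in compiled form; this text tells all that it offers.
- The arm moves only by the tool drive_tool, never from a script. Its argument "deltas" is text: rows parted by semicolons, each of 6 numbers parted by spaces: the shift along the tool's x, y, z in cm, then the turn, a rotation vector about the tool's x, y, z in degrees. In form: dx dy dz wx wy wz; .... A call has 1 to 10 rows; each row is the pose to reach, as a shift and turn from the pose commanded when the call began, along the tool's axes at that moment; what a row does not reach only later rows make up. A row lasts 1/12 s, in which the tool goes at most 41.7 mm and 7.16 degrees, less where a joint would pass 70% of its speed; a pose out of reach is approached as far as the arm can. A call with a gripper value outside its range is refused whole. "hand" is the closure, from 0 (fully open) to 1 (shut), set as the call begins (left out, the last holds). The fingers move at their own pace and stop on an object; "force" is the grip in N (left out, the last holds). Time passes only in rows, so rows that repeat a pose let the fingers close. It gives the time, the measured TCP pose, the force and the opening at its end, in the units of the state.
- r.get_state(): the state, without advancing time (a new reading comes with each control period).
- r.get_image(name): name is "scene" or "side" or "wrist"; returns the picture (480x640x3 uint8, red, green, blue); there is no depth.
- r.camera_params(name): a dict with "fov_y" (degrees; the focal length in pixels is half the picture's height over the tangent of half this angle, whatever the lens; pixels are square), "cx", "cy" (the principal point, pixels), "world_to_cam" (4x4, takes a point from world to camera coordinates); the wrist camera has in their place "tool_from_camera" (4x4, takes a point from camera to tool coordinates, whose origin is the TCP and whose axes are the flange's). Camera axes: x right, y down, z forward; pixel columns grow to the right and rows downward; lengths in mm; the calibration is good to about 2 mm. A picture is of the moment at which its call begins: read the wrist's pose just before it. camera_params takes no time and is no camera call.
- r.close_job(): hands the job in, once; it reports no verdict.
The state is a dict: "clock": time; "joint_positions": joint angles; "dq": joint speeds; "effort": joint torques, N m; "position": TCP position; "orientation": TCP orientation; "wrist_force": force on the tool from outside, world axes, zero at the start; "moment": the same for the moment, N m; "gripper_width": opening from 0.0 (shut) to 1.0 (fully open).
Only numpy, scipy, OpenCV 4.12 (cv2) and the standard library are available. Lean on these libraries where they do the work, as an engineer would, in place of code of your own. Each camera call takes 0.05 s, during which the arm holds its last target. There are 200 camera calls.

TASK

The lathe's change-gear parts were left in two piles on the bench. Take the piles apart and put each part over the post of its own stand, the one whose base plate has the part's outline and size: the three gears and the plain collar on the round plates as wide as they are, the square nut on the square plate. Each part must end lying flat on its plate with the post through its hole.

Things in the scene. Friction and masses are not known exactly. Their poses are not given: they have to be found in the camera images.
- gear_large: the largest steel toothed gear wheel, 70 mm over the teeth, 25 mm thick, with a plain round 24 mm hole through its middle, about 0.66 kg; origin at the centre of its underside, z up along the hole. It lies on the bench as the bottom of one of the two piles
- gear_medium: the middle-sized steel toothed gear wheel, 58 mm over the teeth, 25 mm thick, with a plain round 24 mm hole through its middle, about 0.43 kg; origin at the centre of its underside, z up along the hole. It lies on the bench as the bottom of the other pile
- gear_small: the smallest steel toothed gear wheel, 46 mm over the teeth, 25 mm thick, with a plain round 24 mm hole through its middle, about 0.24 kg; origin at the centre of its underside, z up along the hole. It lies on one of the two bottom gears (which one varies), and the collar lies on it
- nut: dark steel square nut, 38 mm by 38 mm (54 mm over the corners), 25 mm thick, with a 24 mm hole through its middle, about 0.21 kg; it lies on the other bottom gear. Origin at the centre of its underside, z up along the hole; its x and y axes are square to its flat sides
- collar: smooth plain steel ring (spacing collar), 34 mm outside diameter, 24 mm hole, 30 mm tall, about 0.11 kg; at the start on top of the smallest gear. Origin at the centre of its underside, z up along the hole
- stand_large: fixed storage stand: flat white-painted round plate 70 mm in diameter and 10 mm thick with an upright steel post in its middle, 8 mm thick, tip 45 mm above the bench; the place of the largest gear, whose outline it matches; origin at the centre of its underside on the bench, z up
- stand_medium: fixed storage stand: flat white-painted round plate 58 mm in diameter and 10 mm thick with an upright steel post in its middle, 8 mm thick, tip 45 mm above the bench; the place of the middle-sized gear, whose outline it matches; origin at the centre of its underside on the bench, z up
- stand_small: fixed storage stand: flat white-painted round plate 46 mm in diameter and 10 mm thick with an upright steel post in its middle, 8 mm thick, tip 45 mm above the bench; the place of the smallest gear, whose outline it matches; origin at the centre of its underside on the bench, z up
- stand_nut: fixed storage stand like the others, but with a square plate, 38 mm by 38 mm and 10 mm thick, with an upright steel post in its middle, 8 mm thick, tip 45 mm above the bench; the place of the square nut (the nut may be turned any way on it); origin at the centre of its underside on the bench, z up
- stand_collar: fixed storage stand: flat white-painted round plate 34 mm in diameter and 10 mm thick with an upright steel post in its middle, 8 mm thick, tip 45 mm above the bench; the place of the plain collar, whose outline it matches; origin at the centre of its underside on the bench, z up
There are look-alikes about, which are no part of the job. What is shaped like the collar but purple is not meant. Leave any yellow look-alike of the gear_small alone.

How it is judged (in metres and radians):
At the end, for the whole second after the job is handed in: Each of the five parts is at rest on its own stand with the post through its hole: its centre within 12 mm of the stand's centre seen from above, its underside 7 to 14 mm above the bench (the plate's top is at 10 mm), tilted less than 0.06 rad, slower than 0.02 m/s (horizontal distance between gear_large and stand_large below 0.012 m and z of gear_large in the frame of stand_large between 0.007 and 0.014 m and angle between each of gear_large, gear_medium, gear_small, nut, collar's own z axis and vertical below 0.06 rad and linear speed of each of gear_large, gear_medium, gear_small, nut, collar below 0.02 m/s and horizontal distance between gear_medium and stand_medium below 0.012 m and z of gear_medium in the frame of stand_medium between 0.007 and 0.014 m and horizontal distance between gear_small and stand_small below 0.012 m and z of gear_small in the frame of stand_small between 0.007 and 0.014 m and horizontal distance between nut and stand_nut below 0.012 m and z of nut in the frame of stand_nut between 0.007 and 0.014 m and horizontal distance between collar and stand_collar below 0.012 m and z of collar in the frame of stand_collar between 0.007 and 0.014 m); the robot touches nothing.
It also fails if it takes over 120 s, if anything falls off the work surface, if the arm or the gripper's body presses on something with over 40 N, if the wrist force passes 120 N, or if a joint passes its speed limit or range.

## Working session

There is one attempt and no reset: what is moved stays moved. The work goes in short steps, Python scripts to look and compute and a tool call to move; the robot and the scene stay as the last step left them, time stands still between calls to the robot, and variables do not carry over. Pictures are saved under pics/ and viewed, about 12 in all and at most 16, crops included, and the job is handed in when it is done.

Besides the shell and the picture viewer there is one more tool, called after "Call:" as name(argument=value, ...) on one line, values as JSON. drive_tool: Moves the arm, as the interface text tells. Its arguments: {"type":"object","properties":{"deltas":{"type":"string"},"hand":{"type":"number"},"force":{"type":"number"}},"required":["deltas"]}

```bash
mkdir -p pics
python3 - <<'E'
from rig import r
import cv2
s=r.get_state(); print(s)
for n in ("scene","side","wrist"):
    im=r.get_image(n); cv2.imwrite(f"pics/{n}0.png",im[:,:,::-1]); p=r.camera_params(n); print(n,p)
E
```

```text
{'clock': 0.0, 'joint_positions': array([-2.15290438e-01,  3.81180575e-01,  1.29824296e+00, -1.57387985e-05,
        1.46358288e+00, -2.15318467e-01]), 'dq': array([ 1.02325056e-03, -6.67989853e-04,  1.03076359e-03,  7.36401881e-04,
       -1.12910729e-03, -8.48037710e-05]), 'effort': array([-6.18006070e-04, -4.37936819e+01, -2.24552107e+01,  7.13253510e-02,
        3.52583989e-02, -8.49877097e-05]), 'position': array([5.49695575e+02, 6.51416809e-02, 2.16452071e+02]), 'orientation': array([-5.90865500e-04,  7.07096096e-01,  7.07117113e-01, -3.88097686e-04]), 'wrist_force': array([0.50048497, 0.10376224, 0.53909437]), 'moment': array([-0.00182274,  0.04504664, -0.00055237]), 'gripper_width': 0.9999720948004698}
scene {'fov_y': 47.71942204471267, 'cx': 304.00582148585596, 'cy': 246.4552393486546, 'world_to_cam': array([[-4.48982349e-01,  8.93374153e-01,  1.72473824e-02,
         1.83482413e+02],
       [ 4.57495449e-01,  2.46417820e-01, -8.54386430e-01,
        -1.56938932e+02],
       [-7.67536816e-01, -3.75713828e-01, -5.19351861e-01,
         1.43213784e+03],
       [ 0.00000000e+00
[... 255 characters left out ...]
    [-6.74808189e-03,  6.25278519e-01, -7.80372499e-01,
         4.81638344e+01],
       [ 2.48869034e-02, -7.80043535e-01, -6.25230138e-01,
         1.32819094e+03],
       [ 0.00000000e+00,  0.00000000e+00,  0.00000000e+00,
         1.00000000e+00]])}
wrist {'fov_y': 69.5197127580145, 'cx': 316.58218535962766, 'cy': 239.6346012145298, 'tool_from_camera': array([[-8.30850171e-04, -9.57082170e-01, -2.89815510e-01,
         7.36305042e+01],
       [ 9.99999435e-01, -9.87323829e-04,  3.93699879e-04,
         1.42674332e+00],
       [-6.62944894e-04, -2.89815019e-01,  9.57082449e-01,
        -1.67281096e+02],
       [ 0.00000000e+00,  0.00000000e+00,  0.00000000e+00,
         1.00000000e+00]])}
```

View pics/scene0.png

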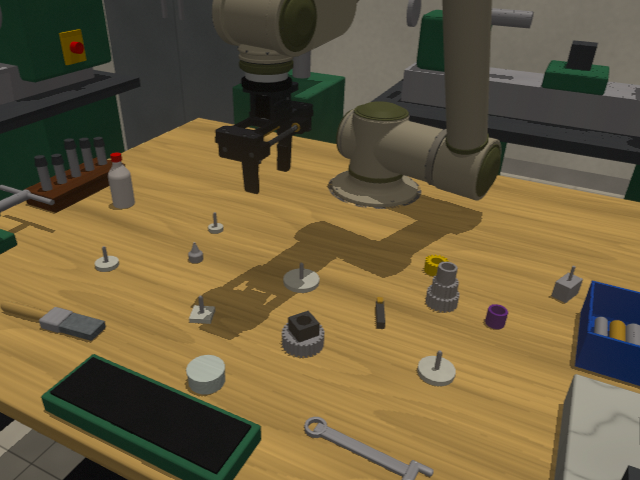

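View pics/side0.png

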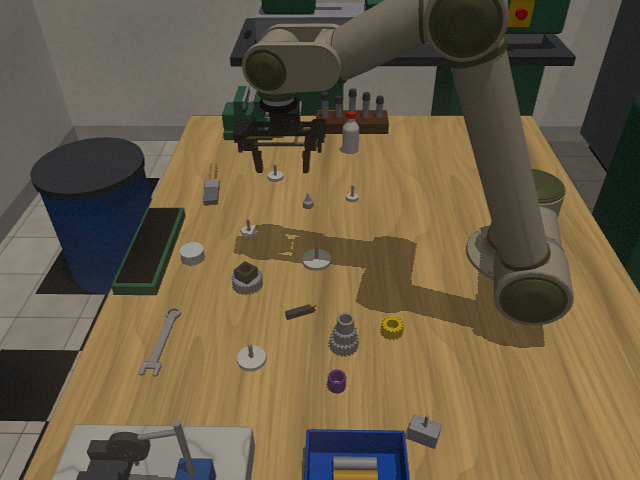

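View pics/wrist0.png

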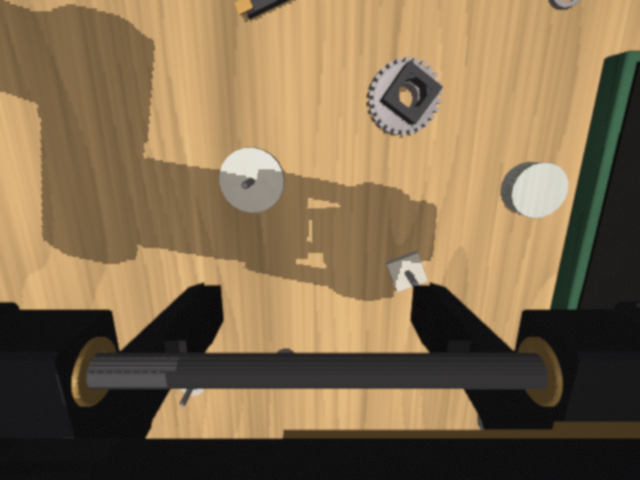

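Stands, scene/side pixels: (107,263)/(275,175), (215,227)/(353,195), (301,279)/(316,259), square (202,312)/(249,230), and (437,370)/(251,358). The nut pile is at (303,335)/(247,278), and the collar, small-gear pile at (445,285)/(344,335).

Things that could be mistaken for the targets:
- purple ring (497,316)
- yellow gear (436,265)
- grey block with a peg (568,287)
- white disc without a post (206,374)
- grey cone (195,252)

I choose the two steel piles and the five white plates with posts.

```bash
cat > h.py <<'E'
from rig import r
import cv2, numpy as np
from scipy.spatial.transform import Rotation as R
def tool():
    s=r.get_state(); q=np.array(s["orientation"]); T=np.eye(4)
    T[:3,:3]=R.from_quat(np.r_[q[1:],q[0]]).as_matrix(); T[:3,3]=s["position"]; return T
def cam(n,T=None):
    p=r.camera_params(n); f=240/np.tan(np.radians(p["fov_y"]/2))
    W=(tool() if T is None else T)@p["tool_from_camera"] if n=="wrist" else np.linalg.inv(p["world_to_cam"])
    return f,p["cx"],p["cy"],W
def cast(c,uv,z):
    f,cx,cy,W=c; d=W[:3,:3]@np.array([(uv[0]-cx)/f,(uv[1]-cy)/f,1]); o=W[:3,3]
    return (o+d*(z-o[2])/d[2])[:2]
def proj(c,P):
    f,cx,cy,W=c; q=np.linalg.inv(W)@np.r_[P,1]; return np.array([cx+f*q[0]/q[2],cy+f*q[1]/q[2]])
def to_tool(xyz):  # shift in cm along tool axes
    T=tool(); return np.round(T[:3,:3].T@(np.array(xyz)-T[:3,3])/10,2)
E
python3 - <<'E'
from h import *
a,b,w=cam("scene"),cam("side"),cam("wrist")
for n,p,q,z in [("A",(107,264),(275,176),10),("B",(215,228),(353,197),10),("C",(301,281),(316,260),10),("sq",(202,315),(249,231),10),("E",(437,371),(251,358),10),
 ("nuttop",(303,322),(246,269),50),("gearN",(303,332),(247,278),25),("collartop",(447,268),(345,317),80),("gsm",(444,284),(344,331),50),("gbot",(443,297),(344,343),25),("purple",(497,310),(337,374),30),("yellow",(436,263),(392,323),25)]:
    print(n,cast(a,p,z).round(),cast(b,q,z).round())
for n,p,z in [("C",(251,180),10),("sq",(407,271),10),("gN",(404,96),25),("nut",(411,92),50)]: print(n,cast(w,p,z).round())
# plate sizes from side image
im=cv2.imread("pics/side0.png"); 
sh=np.hstack([cv2.resize(im[y-45:y+45,x-50:x+50],None,fx=2.6,fy=2.6,interpolation=2) for x,y in ((275,175),(353,195),(344,335))])
im=cv2.imread("pics/scene0.png")
s2=np.hstack([cv2.resize(im[y-45:y+45,x-50:x+50],None,fx=2.6,fy=2.6,interpolation=2) for x,y in ((303,335),(301,279),(445,285))])
cv2.imwrite("pics/crops.png",np.vstack([sh,s2]))
E
```

```text
A [ 618. -333.] [ 608. -332.]
B [ 395. -229.] [ 383. -226.]
C [488.  33.] [478.  38.]
sq [662. -72.] [652. -72.]
E [605. 329.] [597. 332.]
nuttop [640. 114.] [631. 116.]
gearN [636. 112.] [631. 118.]
collartop [421. 288.] [412. 285.]
gsm [428. 289.] [414. 294.]
gbot [432. 292.] [414. 304.]
purple [432. 385.] [428. 383.]
yellow [326. 251.] [314. 249.]
C [481.  27.]
sq [656. -78.]
gN [635. 110.]
nut [636. 110.]
```

View pics/crops.png

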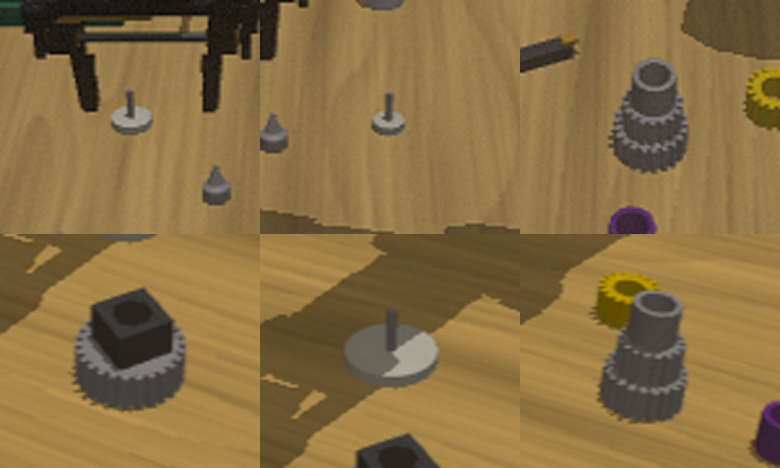

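The crops confirm the choice. Plate widths in the scene view come to 69 mm for C and 57 mm for E, so C is large and E is medium. By size, A is small, B is collar and the square plate is the nut's. The nut pile sits on the large gear (69 mm). The other pile is collar, small gear, medium gear. The purple ring and yellow gear stand clear of both.

Call:
drive_tool(deltas="28 -13.3 1.5 0 0 0;28 -13.3 1.5 0 0 0;28 -13.3 1.5 0 0 0;28 -13.3 1.5 0 0 0;28 -13.3 1.5 0 0 0;28 -13.3 1.5 0 0 0;28 -13.3 1.5 0 0 0;28 -13.3 1.5 0 0 0;28 -13.3 1.5 0 0 0;28 -13.3 1.5 0 0 0", hand=0, force=25)

```text
clock: 0.98
position: [416.6, 280.4, 201.9]
orientation: [0.0, 0.706, 0.708, -0.0]
wrist_force: [1.0, 0.3, -0.2]
gripper_width: 0.998
```

Run:
```python
from h import *
T=tool(); print(T[:3,3].round(1)); im=r.get_image("wrist"); c=cam("wrist",T)
cv2.imwrite("pics/w1.png",im[:,:,::-1])
print(proj(c,(417,286,80)),proj(c,(417,288,25)))
```

```text
[416.6 280.4 201.9]
[315.26966619 217.78668634] [315.44630389 203.31301688]
```

View pics/w1.png

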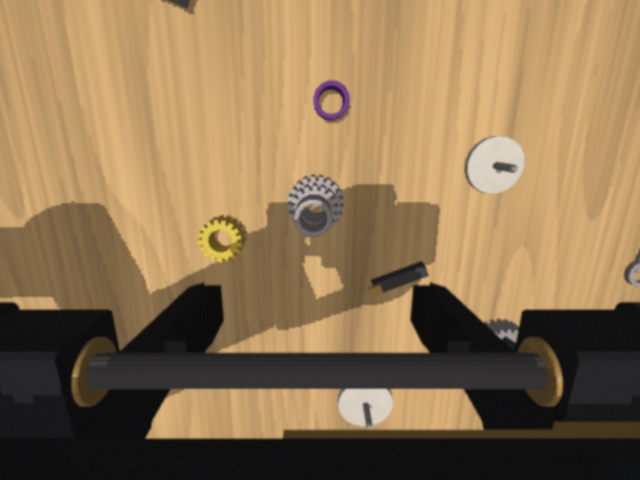

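Collar rim at (314,216), within 2 px of the prediction; its position is (416.5, 287). The medium stand is at (495,164).

Call:
drive_tool(deltas="0.6 0 4 0 0 0;0.6 0 8 0 0 0;0.6 0 11 0 0 0;0.6 0 13 0 0 0;0.6 0 14 0 0 0;0.6 0 14.7 0 0 0;0.6 0 14.7 0 0 0")

```text
clock: 1.62
position: [417.3, 284.8, 54.0]
orientation: [-0.0, 0.708, 0.706, -0.001]
wrist_force: [-0.0, 0.0, 0.8]
gripper_width: 1.001
```

Call:
drive_tool(deltas="0 0 0 0 0 0;0 0 0 0 0 0;0 0 0 0 0 0;0 0 0 0 0 0;0 0 0 0 0 0;0 0 0 0 0 0;0 0 -1 0 0 0;0 0 -3 0 0 0;0 0 -6 0 0 0;0 0 -10 0 0 0", hand=1)

```text
clock: 2.45
position: [415.8, 285.6, 154.6]
orientation: [-0.001, 0.707, 0.707, -0.002]
wrist_force: [-0.0, 0.1, -0.8]
gripper_width: 0.268
```

Run:
```python
from h import *
T=tool(); print(T[:3,3].round(1),r.get_state()["gripper_width"]); im=r.get_image("wrist"); c=cam("wrist",T)
cv2.imwrite("pics/w2.png",im[:,:,::-1]); print(r.get_state()["gripper_width"])
print("E",cast(c,(495,165),10))
```

```text
[415.8 285.6 154.6] 0.26775822031569485
0.22522499846137425
E [574.23271959 333.4007321 ]
```

View pics/w2.png

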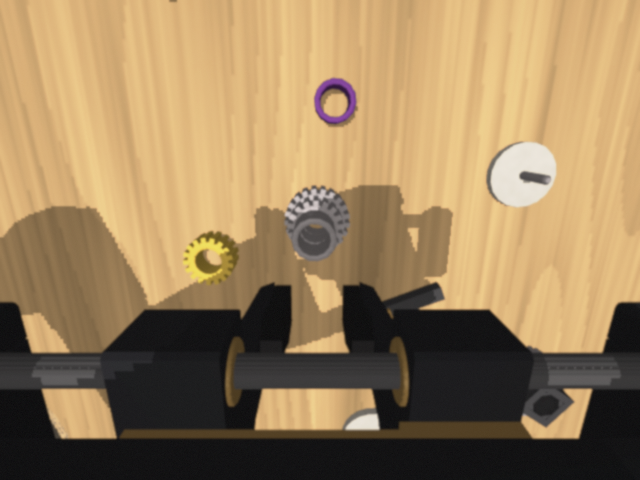

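The fingers close slowly (about 0.9 of the range per second), so I lifted before they had gripped. The collar, rim at (315,235), is undisturbed. I'll open partway and try again.

Call:
drive_tool(deltas="0 0 0 0 0 0;0 0 0 0 0 0;0 0 0 0 0 0;0 0 0 0 0 0;0.1 0 2 0 0 0;0.1 0 5 0 0 0;0.1 0 8 0 0 0;0.1 0 9.5 0 0 0;0.1 0 10 0 0 0;0.1 0 10 0 0 0", hand=0.3)

```text
clock: 3.33
position: [416.2, 286.7, 53.6]
orientation: [-0.001, 0.707, 0.707, -0.002]
wrist_force: [0.3, -0.3, -0.1]
gripper_width: 0.701
```

Call:
drive_tool(deltas="0 0 0 0 0 0;0 0 0 0 0 0;0 0 0 0 0 0;0 0 0 0 0 0;0 0 0 0 0 0;0 0 0 0 0 0;0 0 0 0 0 0;0 0 0 0 0 0;0 0 -0.5 0 0 0;0 0 -1.5 0 0 0", hand=1)

```text
clock: 4.17
position: [416.5, 286.8, 69.6]
orientation: [-0.0, 0.707, 0.707, -0.001]
wrist_force: [-0.3, -0.1, -0.7]
gripper_width: 0.359
```

Call:
drive_tool(deltas="0 0 -4 0 0 0;0 0 -8 0 0 0;-4 -0.2 -8 0 0 0;-8 -0.5 -8 0 0 0;-12 -0.7 -8 0 0 0;-16 -1 -8 0 0 0;-20 -1.2 -8 0 0 0;-24 -1.4 -8 0 0 0;-28 -1.7 -8 0 0 0;-32 -1.9 -8 0 0 0")

```text
clock: 5.0
position: [397.3, -34.8, 150.4]
orientation: [0.0, 0.707, 0.707, 0.0]
wrist_force: [1.0, 0.2, -1.0]
gripper_width: 0.354
```

Call:
drive_tool(deltas="-4 -0.2 0 0 0 0;-8 -0.4 0 0 0 0;-12 -0.6 0 0 0 0;-16 -0.8 0 0 0 0;-19 -0.9 0 0 0 0;-19.3 -0.9 0 0 0 0;-19.3 -0.9 0 0 0 0;-19.3 -0.9 0 0 0 0;-19.3 -0.9 0 0 0 0")

```text
clock: 5.75
position: [388.9, -224.7, 150.1]
orientation: [-0.0, 0.707, 0.708, 0.0]
wrist_force: [0.5, -0.2, -1.2]
gripper_width: 0.362
```

Run:
```python
from h import *
T=tool(); print(T[:3,3].round(1),r.get_state()["gripper_width"]); im=r.get_image("wrist"); c=cam("wrist",T)
cv2.imwrite("pics/w3.png",im[:,:,::-1]); np.save("w3.npy",T)
print("Bpred",proj(c,(388,-228,10)),proj(c,(388,-228,45)))
```

```text
[ 388.9 -224.7  150.1] 0.36160780160003814
Bpred [313.89391556 222.81079232] [313.59187289 233.19558047]
```

View pics/w3.png

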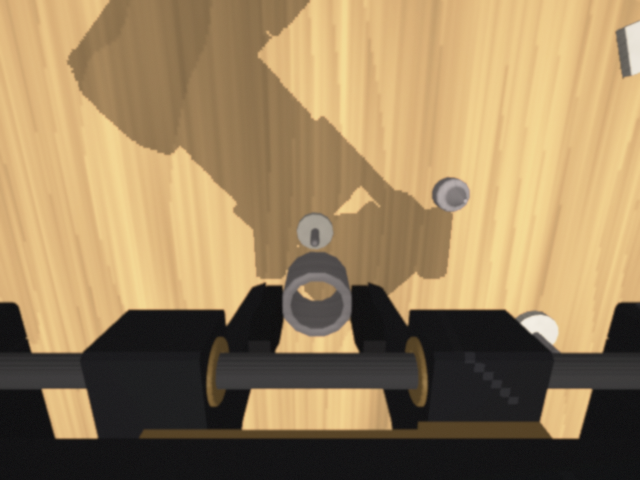

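The collar is held, and the plate centre shows at (315,230).

Run:
```python
from h import *
c=cam("wrist",np.load("w3.npy")); im=cv2.imread("pics/w3.png")[205:255,285:345].astype(int)
m=((im.max(2)-im.min(2)<30)&(im.mean(2)>90)).astype('uint8')
m[45:]=0
n,l,s,ct=cv2.connectedComponentsWithStats(m); print(s,ct)
print(cast(c,(315,230.5),10),cast(c,(315,246),45),cast(c,(540,330),10))
```

```text
[[   0    0   60   50 2075]
 [  12    8   36   36  925]] [[29.44144578 24.24289157]
 [29.63135135 25.07675676]]
[ 389.0059487  -235.29250117] [ 389.1427542  -239.00634669] [ 615.8304056  -339.21099375]
```

Call:
drive_tool(deltas="-1.1 0 0 0 0 0;-1.1 0 3 0 0 0;-1.1 0 6 0 0 0;-1.1 0 9 0 0 0;-1.1 0 11 0 0 0;-1.1 0 12.5 0 0 0;-1.1 0 13.2 0 0 0;-1.1 0 13.5 0 0 0;-1.1 0 13.5 0 0 0")

```text
clock: 6.55
position: [389.0, -236.9, 15.7]
orientation: [-0.0, 0.707, 0.707, -0.0]
wrist_force: [-0.4, 0.1, -0.2]
gripper_width: 0.357
```

Call:
drive_tool(deltas="0 0 0 0 0 0;0 0 0 0 0 0;0 0 0 0 0 0;0 0 0 0 0 0;0 0 -1 0 0 0;0 0 -3 0 0 0;0 0 -6 0 0 0;0 0 -10 0 0 0;0 0 -13.5 0 0 0;0 0 -13.5 0 0 0", hand=0.3)

```text
clock: 7.38
position: [391.0, -238.8, 156.0]
orientation: [0.006, 0.707, 0.707, -0.0]
wrist_force: [0.8, -0.3, 1.3]
gripper_width: 0.7
```

Run:
```python
from h import *
T=tool(); im=r.get_image("wrist"); cv2.imwrite("pics/w4.png",cv2.resize(im[150:360,150:490,::-1],None,fx=1.5,fy=1.5))
c=cam("wrist",T); print(T[:3,3].round(1),proj(c,(389,-235.3,40)),proj(c,(389,-235.3,45)))
```

```text
[ 391.  -238.8  156. ] [311.32700783 220.74352405] [311.29098849 222.22636766]
```

View pics/w4.png

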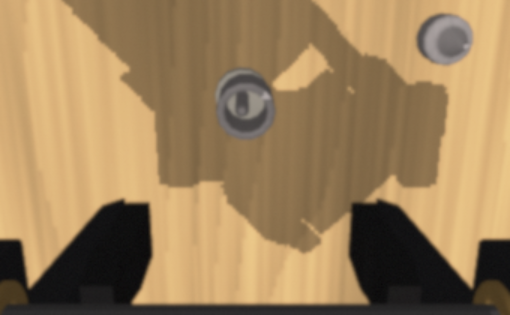

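The collar is seated on its stand with the post through it. Next, the nut.

Call:
drive_tool(deltas="3.2 2.2 -4.4 0 0 0;6.4 4.5 -4.4 0 0 0;9.6 6.7 -4.4 0 0 0;12.8 9 -4.4 0 0 0;16 11.2 -4.4 0 0 0;19.2 13.4 -4.4 0 0 0;22.4 15.7 -4.4 0 0 0;25.6 17.9 -4.4 0 0 0;28.8 20.2 -4.4 0 0 0;32 22.4 -4.4 0 0 0", hand=0.2)

```text
clock: 8.27
position: [613.5, 85.0, 192.3]
orientation: [-0.001, 0.707, 0.707, -0.001]
wrist_force: [0.4, -0.3, 0.2]
gripper_width: 0.799
```

Call:
drive_tool(deltas="2.8 2 0 0 0 0;2.8 2 0 0 0 0;2.8 2 0 0 0 0;2.8 2 0 0 0 0")

```text
clock: 8.6
position: [632.4, 110.6, 192.7]
orientation: [-0.001, 0.707, 0.707, -0.001]
wrist_force: [0.7, 0.5, 0.8]
gripper_width: 0.801
```

Run:
```python
from h import *
T=tool(); im=r.get_image("wrist"); cv2.imwrite("pics/w5.png",im[:,:,::-1]); np.save("w5.npy",T)
c=cam("wrist",T); print(T[:3,3].round(1),proj(c,(635,111,50)))
```

```text
[632.4 110.6 192.7] [318.0213707  218.09413997]
```

View pics/w5.png

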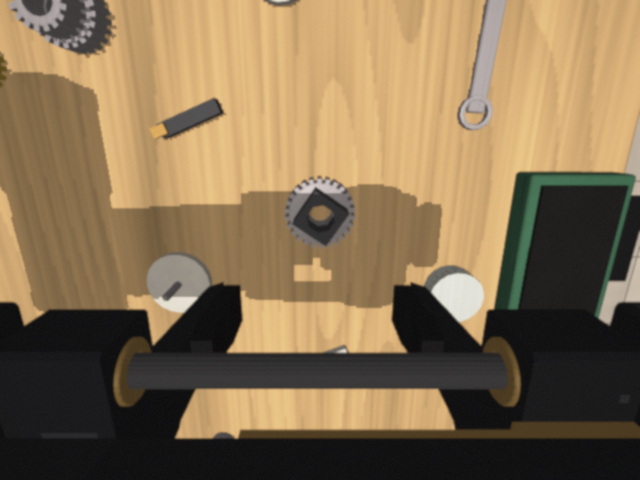

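Run:
```python
from h import *
T=np.load("w5.npy"); c=cam("wrist",T); im=cv2.imread("pics/w5.png").astype(int); o=(280,170); s=im[170:260,280:362]
m=((s.max(2)<85)&(s.max(2)-s.min(2)<14)).astype('uint8'); m=cv2.morphologyEx(m,cv2.MORPH_OPEN,np.ones((5,5),'uint8'))
k=cv2.findContours(m,0,2)[0]; k=max(k,key=cv2.contourArea); rr=cv2.minAreaRect(k); print(rr,[x[0].tolist() for x in cv2.approxPolyDP(k,4,True)])
b=cv2.boxPoints(rr)+o
P=[cast(c,x,50) for x in b]; print(np.round(P,1)); 
for i in range(2):
  d=P[i+1]-P[i]; print(np.hypot(*d),np.degrees(np.arctan2(d[1],d[0])))
print("centre",np.mean(P,0),"bycentre",cast(c,(320,213),50),"C",cast(c,(179,280),10))
```

```text
((40.56800842285156, 46.624000549316406), (42.753990173339844, 43.63942337036133), 34.69515609741211) [[34, 20], [14, 54], [47, 73], [67, 39]]
[[609.7 106.9]
 [632.7 140. ]
 [664.7 117.8]
 [642.3  83.3]]
40.24650053302317 55.183186517860044
39.0061380608431 -34.70827546912212
centre [637.32903516 112.00324621] bycentre [636.80878088 115.78025174] C [482.6268655   31.96559311]
```

Nut centre is about (637,114), sides at −35°. I turn the jaws +35° about tool z and descend to TCP z≈28.

Call:
drive_tool(deltas="0.3 0.4 2 0 0 7;0.35 0.45 4 0 0 14;0.35 0.45 6 0 0 21;0.35 0.45 8 0 0 28;0.35 0.45 10 0 0 35;0.35 0.45 12.5 0 0 35;0.35 0.45 15 0 0 35;0.35 0.45 16 0 0 35;0.35 0.45 16.4 0 0 35;0.35 0.45 16.4 0 0 35")

```text
clock: 9.48
position: [637.3, 113.8, 30.0]
orientation: [-0.0, 0.887, 0.461, -0.0]
wrist_force: [0.2, 0.4, 0.0]
gripper_width: 0.796
```

Call:
drive_tool(deltas="0 0 0 0 0 0;0 0 0 0 0 0;0 0 0 0 0 0;0 0 0 0 0 0;0 0 0 0 0 0;0 0 0 0 0 0;0 0 0 0 0 0;0 0 0 0 0 0;0 0 -0.3 0 0 0;0 0 -1.5 0 0 0", hand=1)

```text
clock: 10.32
position: [636.5, 114.5, 43.9]
orientation: [-0.001, 0.887, 0.462, -0.002]
wrist_force: [0.5, -0.6, -0.8]
gripper_width: 0.07
```

Run:
```python
from h import *
T=tool(); im=r.get_image("wrist"); a=im[120:420,120:520]; b=cv2.resize(r.get_image("scene")[250:400,220:380],None,fx=2,fy=2)
b=cv2.resize(b,(320,300)); cv2.imwrite("pics/w6.png",np.hstack([a,b])[:,:,::-1]); print(r.get_state()["gripper_width"],T[:3,3])
```

```text
0.006090140302524285 [636.5158991  114.51361317  43.8884339 ]
```

View pics/w6.png

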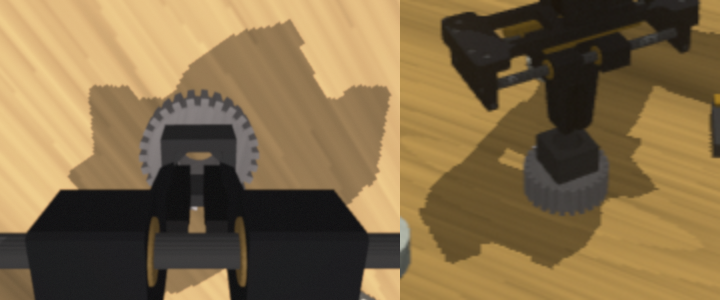

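Run:
```python
from h import *
T=tool(); c=cam("wrist",T); print(proj(c,T[:3,3]),cast(c,(320,276),50),cast(c,(320,270),25),to_tool((*cast(c,(320,276),50),0)))
im=r.get_image("wrist"); cv2.imwrite("pics/w7.png",cv2.resize(im[220:350,230:410,::-1],None,fx=4,fy=4,interpolation=2))
```

```text
[312.89404942 283.5284247 ] [644.67621469 116.8226064 ] [641.13003033 111.1796109 ] [0.53 0.35 4.74]
```

View pics/w7.png

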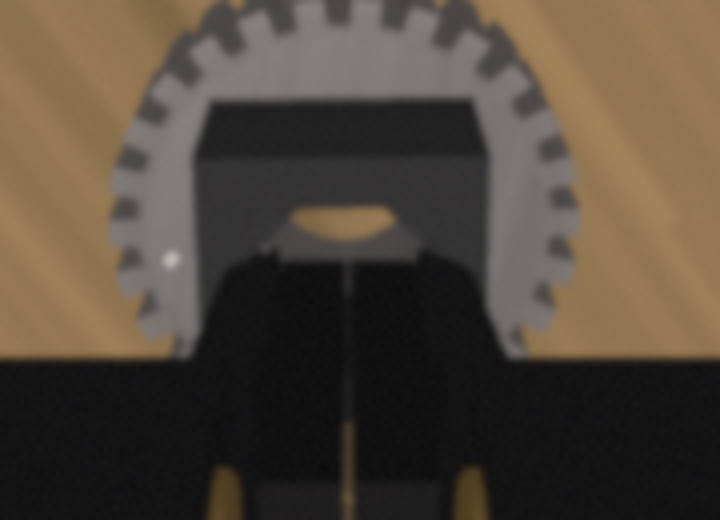

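Run:
```python
from h import *
T=tool(); P=T[:3,3]; a,b=cam("scene"),cam("side"); print(P)
sa=r.get_image("scene");sb=r.get_image("side")
pa,pb=proj(a,P),proj(b,P); print(pa,pb,proj(a,(637,114,50)),proj(b,(637,114,50)),proj(b,P+[0,0,20]))
o=[]
for im,p in ((sa,pa),(sb,pb)):
    im=im.copy(); 
    u,v=map(int,p); c=cv2.resize(im[v-50:v+50,u-40:u+40],None,fx=5,fy=5,interpolation=2)
    cv2.circle(c,(int((p[0]-u+40.5)*5),int((p[1]-v+50.5)*5)),4,(255,0,0),-1); o.append(c)
cv2.imwrite("pics/s8.png",np.hstack(o)[:,:,::-1])
```

```text
[638.21113629 114.52769858  46.50213661]
[304.03992703 323.05191362] [243.202589   269.78053588] [304.12228578 320.83318207] [243.61851258 268.47144793] [242.31595978 263.12080299]
```

View pics/s8.png

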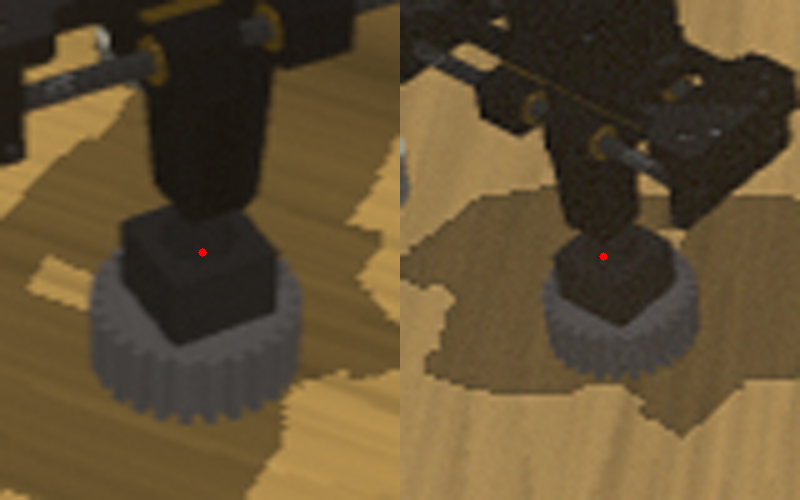

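In both fixed views the fingertips sit about 10 mm above the reported TCP, so the jaws closed over the nut without touching it. I'll touch the nut top lightly with closed fingers to calibrate the height.

Call:
drive_tool(deltas="0 0 0 0 0 0;0 0 0.1 0 0 0;0 0 0.2 0 0 0;0 0 0.3 0 0 0;0 0 0.3 0 0 0")

```text
clock: 10.98
position: [637.3, 114.5, 41.6]
orientation: [-0.0, 0.887, 0.462, -0.0]
wrist_force: [-0.5, 0.1, -0.3]
gripper_width: 0.005
```

Call:
drive_tool(deltas="0 0 0.1 0 0 0;0 0 0.2 0 0 0;0 0 0.3 0 0 0;0 0 0.4 0 0 0;0 0 0.4 0 0 0")

```text
clock: 11.4
position: [637.4, 114.5, 37.8]
orientation: [-0.0, 0.887, 0.462, -0.0]
wrist_force: [-1.0, -0.6, 0.9]
gripper_width: 0.005
```

Call:
drive_tool(deltas="0 0 0.1 0 0 0;0 0 0.2 0 0 0;0 0 0.3 0 0 0;0 0 0.4 0 0 0;0 0 0.4 0 0 0")

```text
clock: 11.82
position: [637.4, 114.5, 33.8]
orientation: [-0.0, 0.887, 0.462, -0.0]
wrist_force: [-0.3, 0.3, 0.3]
gripper_width: 0.007
```

Call:
drive_tool(deltas="0 0 0.1 0 0 0;0 0 0.2 0 0 0;0 0 0.3 0 0 0;0 0 0.3 0 0 0")

```text
clock: 12.15
position: [637.4, 114.5, 30.8]
orientation: [-0.0, 0.887, 0.462, -0.0]
wrist_force: [0.7, -0.6, 0.6]
gripper_width: 0.004
```

Call:
drive_tool(deltas="0 0 0.1 0 0 0;0 0 0.2 0 0 0;0 0 0.2 0 0 0")

```text
clock: 12.4
position: [637.4, 114.5, 28.9]
orientation: [-0.0, 0.887, 0.462, -0.0]
wrist_force: [-0.0, -0.1, -0.6]
gripper_width: 0.005
```

Run:
```python
from h import *
s=r.get_state(); P=s["position"]; print(P,s["wrist_force"]); o=[]
for n in ("scene","side"):
    p=proj(cam(n),P); im=r.get_image(n); u,v=map(int,p); c=cv2.resize(im[v-50:v+50,u-40:u+40],None,fx=5,fy=5,interpolation=2)
    cv2.circle(c,(int((p[0]-u+40.5)*5),int((p[1]-v+50.5)*5)),4,(255,0,0),-1); o.append(c)
cv2.imwrite("pics/s9.png",np.clip(np.hstack(o)[:,:,::-1]*1.6,0,255).astype('uint8'))
```

```text
[637.40007322 114.50495033  28.85422831] [-0.03392652 -0.09452642 -0.63365718]
```

View pics/s9.png

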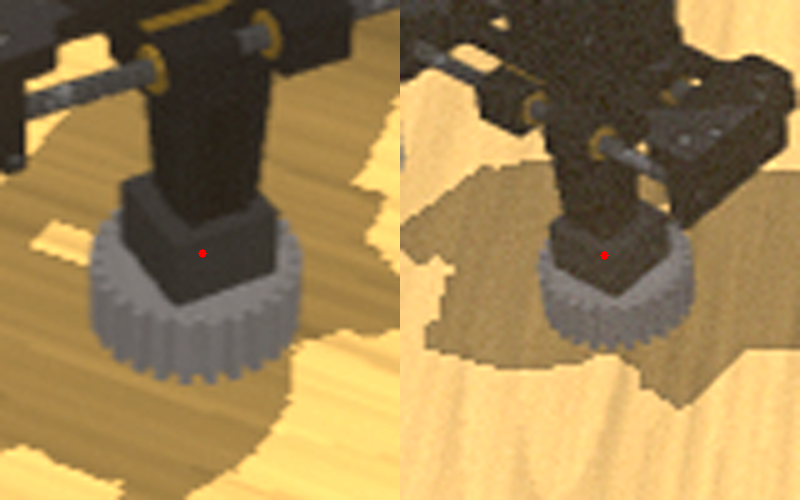

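```bash
python3 -c "
from rig import r
print(r.grip_depth,r.get_state()['position'])"
```

```text
-18.700000000000003 [637.47473067 114.51478504  28.98704794]
```

Call:
drive_tool(deltas="0 0 0.1 0 0 0;0 0 0.1 0 0 0;0 0 0.1 0 0 0")

```text
clock: 12.75
position: [637.7, 114.5, 28.5]
orientation: [0.0, 0.887, 0.462, 0.0]
wrist_force: [-1.4, -0.3, 3.9]
gripper_width: 0.006
```

Call:
drive_tool(deltas="0 0 0.1 0 0 0;0 0 0.1 0 0 0;0 0 0.1 0 0 0")

```text
clock: 13.0
position: [637.8, 114.6, 28.3]
orientation: [0.0, 0.887, 0.462, 0.001]
wrist_force: [-2.7, -0.8, 10.1]
gripper_width: 0.009
```

Call:
drive_tool(deltas="0 0 0.1 0 0 0;0 0 0.1 0 0 0;0 0 0.1 0 0 0")

```text
clock: 13.25
position: [638.0, 114.6, 28.1]
orientation: [0.001, 0.887, 0.462, 0.001]
wrist_force: [-4.8, -0.6, 15.0]
gripper_width: 0.004
```

Contact comes at a reported z of 28.7 with the nut top at 50, so the real fingertips sit 21 mm above the reported TCP. I'll use tip z = reported z + 21 from here on.

Call:
drive_tool(deltas="0 0 -1 0 0 0;0 0 -1 0 0 0;0 0 -1 0 0 0;0 0 -1 0 0 0;0 0 -1 0 0 0;0 0 -1 0 0 0;0 0 -1 0 0 0;0 0 -1 0 0 0;0 0 -1 0 0 0;0 0 -1 0 0 0", hand=0.25)

```text
clock: 14.08
position: [637.5, 114.5, 36.0]
orientation: [-0.0, 0.887, 0.462, -0.0]
wrist_force: [-0.6, 0.5, 0.1]
gripper_width: 0.736
```

Call:
drive_tool(deltas="0 0 0.5 0 0 0;0 0 1 0 0 0;0 0 1.5 0 0 0;0 0 2 0 0 0;0 0 2.5 0 0 0;0 0 2.8 0 0 0;0 0 2.8 0 0 0")

```text
clock: 14.67
position: [637.1, 114.5, 7.1]
orientation: [-0.0, 0.887, 0.462, -0.001]
wrist_force: [0.2, -0.1, -0.4]
gripper_width: 0.751
```

Call:
drive_tool(deltas="0 0 0 0 0 0;0 0 0 0 0 0;0 0 0 0 0 0;0 0 0 0 0 0;0 0 0 0 0 0;0 0 0 0 0 0;0 0 0 0 0 0;0 0 0 0 0 0", hand=1)

```text
clock: 15.33
position: [637.6, 114.5, 8.3]
orientation: [0.0, 0.887, 0.462, 0.0]
wrist_force: [-0.5, -0.4, 1.9]
gripper_width: 0.426
```

Call:
drive_tool(deltas="0 0 -1 0 0 0;0 0 -4 0 0 0;0 0 -8 0 0 0;-3 2.5 -12 0 0 0;-6 5 -12 0 0 0;-9 7.5 -12 0 0 0;-12 10 -12 0 0 0;-14.7 12.5 -12 0 0 0;-14.7 12.5 -12 0 0 0;-14.7 12.5 -12 0 0 0")

```text
clock: 16.17
position: [655.3, -79.6, 127.9]
orientation: [-0.0, 0.888, 0.46, -0.0]
wrist_force: [-0.0, 1.6, -2.9]
gripper_width: 0.428
```

Run:
```python
from h import *
T=tool(); im=r.get_image("wrist"); np.save("w10.npy",T); c=cam("wrist",T); print(T[:3,3].round(1),r.get_state()["gripper_width"],proj(c,(656,-78,10)))
cv2.imwrite("pics/w10.png",im[:,:,::-1])
```

```text
[655.3 -79.6 127.9] 0.42959016185105825 [313.93717899 224.62410072]
```

View pics/w10.png

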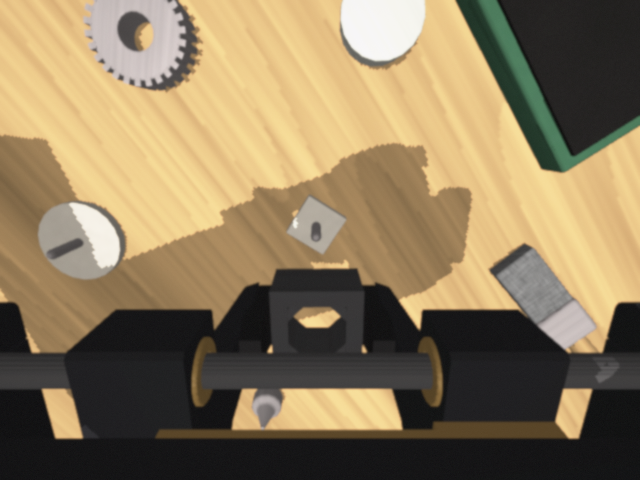

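Nut held. The square plate's centre shows at (317,225), 3 px right of the prediction.

Call:
drive_tool(deltas="0.2 0.2 2 0 0 0;0.2 0.2 5 0 0 0;0.2 0.2 8 0 0 0;0.2 0.2 10 0 0 0;0.2 0.2 11.5 0 0 0;0.2 0.2 12.5 0 0 0;0.2 0.2 13.1 0 0 0;0.2 0.2 13.3 0 0 0;0.2 0.2 13.3 0 0 0")

```text
clock: 16.97
position: [658.5, -76.6, -4.6]
orientation: [0.0, 0.887, 0.462, 0.0]
wrist_force: [-0.5, 0.1, -1.5]
gripper_width: 0.432
```

Run:
```python
from h import *
c=cam("wrist",np.load("w10.npy")); print(cast(c,(317,225),10),"C",cast(c,(80,240),10),"GL",cast(c,(138,33),25))
im=cv2.imread("pics/w10.png").astype(int)
# large gear blob (grey) for centre
s=im[0:110,60:230]; m=((s.max(2)-s.min(2)<30)&(s.max(2)>140)).astype('uint8'); k=max(cv2.findContours(m,0,2)[0],key=cv2.contourArea); print(cv2.minEnclosingCircle(k))
```

```text
[657.93457701 -79.77479433] C [483.34214561  27.21904073] GL [638.04659641 106.66411453]
((71.95427703857422, 35.35763168334961), 55.07624053955078)
```

Call:
drive_tool(deltas="0 0 0.1 0 0 0;0 0 0.1 0 0 0;0 0 0.1 0 0 0;0 0 0.1 0 0 0;0 0 0.1 0 0 0;0 0 0.1 0 0 0;0 0 0.1 0 0 0;0 0 -2 0 0 0;0 0 -5 0 0 0;0 0 -9 0 0 0", hand=0.1)

```text
clock: 17.8
position: [657.0, -76.8, 83.7]
orientation: [-0.002, 0.887, 0.462, -0.002]
wrist_force: [0.2, -0.0, 0.2]
gripper_width: 0.901
```

Call:
drive_tool(deltas="0 0 -4 0 0 -7;0 0 -5 0 0 -14;0 0 -5 0 0 -21;0 0 -5 0 0 -28;0 0 -5 0 0 -35;0 0 -5 0 0 -35;0 0 -5 0 0 -35")

```text
clock: 18.38
position: [658.3, -77.1, 135.0]
orientation: [-0.0, 0.708, 0.706, -0.0]
wrist_force: [0.3, 0.0, 0.2]
gripper_width: 0.9
```

Run:
```python
from h import *
T=tool(); im=r.get_image("wrist"); np.save("w11.npy",T); c=cam("wrist",T); print(T[:3,3].round(1),r.get_state()["gripper_width"])
cv2.imwrite("pics/w11.png",im[:,:,::-1])
p=[proj(c,(658,-79,z)) for z in (10,35)]; print(p)
g=im.astype(int); s=g[130:285,230:420]; m=((s.max(2)<95)&(s.max(2)-s.min(2)<16)).astype('uint8'); m=cv2.morphologyEx(m,2,np.ones((3,3),'uint8'))
for k in cv2.findContours(m,0,2)[0]:
    if cv2.contourArea(k)>300: rr=cv2.minAreaRect(k); q=np.array(rr[0])+(230,130); print(q,rr[1:],cast(c,q,35))
```

```text
[658.3 -77.1 135. ] 0.9008453454117559
[array([314.46771973, 225.39332261]), array([314.30247551, 233.18858627])]
[314.47296906 232.33784485] ((48.126522064208984, 49.98648452758789), 35.53767395019531) [658.14136854 -78.29141094]
```

Nut confirmed numerically at (658,−78), top at z≈35 and level: seated. Next, the small gear.

Call:
drive_tool(deltas="3.4 -2.2 -5 0 0 0;6.8 -4.4 -5 0 0 0;10.2 -6.6 -5 0 0 0;13.6 -8.8 -5 0 0 0;17 -11 -5 0 0 0;20.4 -13.2 -5 0 0 0;23.8 -15.4 -5 0 0 0;27.2 -17.6 -5 0 0 0;30.6 -20 -5 0 0 0;34 -22.2 -5 0 0 0")

```text
clock: 19.27
position: [438.7, 258.3, 185.2]
orientation: [0.0, 0.708, 0.706, 0.0]
wrist_force: [0.7, 0.3, 0.3]
gripper_width: 0.903
```

Call:
drive_tool(deltas="2.1 -1.9 0 0 0 0;2.1 -1.9 0 0 0 0;2.1 -1.9 0 0 0 0;2.1 -1.9 0 0 0 0;2.1 -1.9 0 0 0 0")

```text
clock: 19.68
position: [422.0, 277.2, 185.0]
orientation: [0.0, 0.708, 0.706, 0.0]
wrist_force: [0.3, 0.2, 0.3]
gripper_width: 0.903
```

Run:
```python
from h import *
T=tool(); im=r.get_image("wrist"); np.save("w12.npy",T); c=cam("wrist",T); print(T[:3,3].round(1),r.get_state()["gripper_width"])
cv2.imwrite("pics/w12.png",im[:,:,::-1]); print(proj(c,(417,287,50)),proj(c,(417,287,25)))
```

```text
[422.  277.2 185. ] 0.9022949904489682
[309.11048872 209.82778144] [309.62723415 204.42008458]
```

View pics/w12.png

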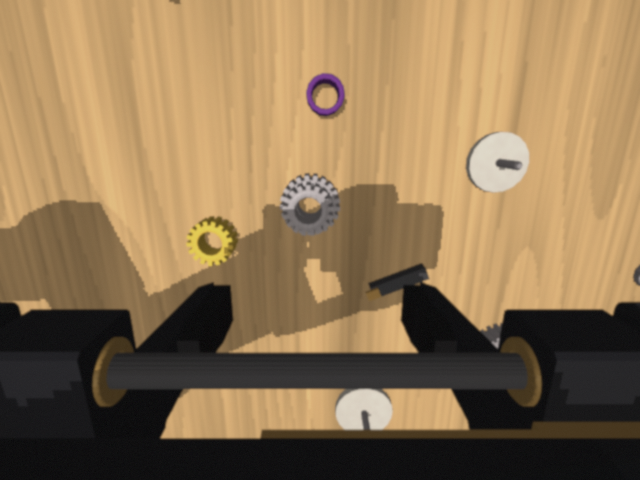

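Small gear's hole at (309,208), on the prediction, so it's at (417,288).

Call:
drive_tool(deltas="1.1 -0.5 3 0 0 0;1.1 -0.5 6 0 0 0;1.1 -0.5 9 0 0 0;1.1 -0.5 12 0 0 0;1.1 -0.5 14 0 0 0;1.1 -0.5 16 0 0 0;1.1 -0.5 17.2 0 0 0;1.1 -0.5 17.7 0 0 0;1.1 -0.5 17.7 0 0 0", hand=0.2)

```text
clock: 20.48
position: [416.4, 288.2, 7.1]
orientation: [-0.0, 0.708, 0.707, -0.001]
wrist_force: [-0.2, 0.6, -0.1]
gripper_width: 0.798
```

Call:
drive_tool(deltas="0 0 0 0 0 0;0 0 0 0 0 0;0 0 0 0 0 0;0 0 0 0 0 0;0 0 0 0 0 0;0 0 0 0 0 0;0 0 0 0 0 0;0 0 0 0 0 0", hand=1)

```text
clock: 21.15
position: [416.0, 289.0, 8.7]
orientation: [0.0, 0.707, 0.707, 0.0]
wrist_force: [-2.7, -0.8, 5.7]
gripper_width: 0.512
```

Call:
drive_tool(deltas="0 0 -1 0 0 0;0 0 -4 0 0 0;0 0 -8 0 0 0;-3.9 1.2 -12 0 0 0;-7.8 2.4 -12 0 0 0;-11.7 3.6 -12 0 0 0;-15.6 4.9 -12 0 0 0;-19.5 6.1 -12 0 0 0;-23.4 7.3 -12 0 0 0;-27.3 8.6 -12 0 0 0")

```text
clock: 21.98
position: [499.9, 21.0, 128.2]
orientation: [0.0, 0.707, 0.707, 0.0]
wrist_force: [0.0, 0.1, -2.1]
gripper_width: 0.513
```

Call:
drive_tool(deltas="-3.9 1.2 0 0 0 0;-7.8 2.4 0 0 0 0;-11.7 3.6 0 0 0 0;-15.6 4.9 0 0 0 0;-19.5 6.1 0 0 0 0;-23.4 7.3 0 0 0 0;-27.3 8.6 0 0 0 0;-31.2 9.9 0 0 0 0;-35 11.1 0 0 0 0;-35 11.1 0 0 0 0")

```text
clock: 22.82
position: [611.1, -333.8, 126.4]
orientation: [0.001, 0.709, 0.705, -0.001]
wrist_force: [0.2, -0.4, -2.7]
gripper_width: 0.514
```

```bash
cat >> h.py <<'E'
def plate(im,c,xy,z=10,hw=70,lo=95,sat=30):
    # light-grey blob near the expected spot -> centre in world
    u,v=proj(c,(*xy,z)); x0,y0=int(max(u-hw,0)),int(max(v-hw,0)); s=im[y0:y0+2*hw,x0:x0+2*hw].astype(int)
    m=((s.max(2)-s.min(2)<sat)&(s.max(2)>lo)).astype('uint8'); m=cv2.morphologyEx(m,cv2.MORPH_OPEN,np.ones((3,3),'uint8'))
    print("pred",(round(u,1),round(v,1)))
    for k in cv2.findContours(m,0,2)[0]:
        if cv2.contourArea(k)>250:
            p,a,_=cv2.fitEllipse(cv2.convexHull(k)); p=np.array(p)+(x0,y0); d=(c[3][2,3]-z); 
            print("blob",p.round(1),np.round(a,1),"mm",(np.array(a)*d/0.957/c[0]).round(1),"world",cast(c,p,z).round(1))
E
python3 - <<'E'
from h import *
T=tool(); im=r.get_image("wrist"); np.save("w13.npy",T); c=cam("wrist",T); print(T[:3,3].round(1),r.get_state()["gripper_width"])
cv2.imwrite("pics/w13.png",im[:,:,::-1]); plate(im,c,(614,-337))
E
```

```text
[ 611.1 -333.8  126.4] 0.5098718355969445
pred (np.float64(318.2), np.float64(229.2))
blob [316.3 294.2] [35.5 80.8] mm [30.4 69.2] world [ 612.1 -397.6]
blob [316.4 236.4] [51.7 52.1] mm [44.3 44.6] world [ 612.5 -343.4]
```

Call:
drive_tool(deltas="-0.9 0.1 1 0 0 0;-0.95 0.15 4 0 0 0;-0.95 0.15 7 0 0 0;-0.95 0.15 10 0 0 0;-0.95 0.15 11.5 0 0 0;-0.95 0.15 12.4 0 0 0;-0.95 0.15 12.9 0 0 0;-0.95 0.15 13.2 0 0 0;-0.95 0.15 13.2 0 0 0;-0.95 0.15 13.2 0 0 0")

```text
clock: 23.7
position: [612.9, -336.7, -2.8]
orientation: [0.001, 0.707, 0.707, 0.0]
wrist_force: [-0.4, 0.7, -3.2]
gripper_width: 0.509
```

Call:
drive_tool(deltas="0 0 0 0 0 0;0 0 0 0 0 0;0 0 0 0 0 0")

```text
clock: 23.95
position: [612.6, -336.6, -3.3]
orientation: [0.001, 0.707, 0.707, 0.0]
wrist_force: [-0.3, -0.3, -2.5]
gripper_width: 0.509
```

Run:
```python
from h import *
s=r.get_state(); print(s["position"],s["joint_positions"],s["wrist_force"],s["orientation"])
```

```text
[ 612.57818578 -336.6328995    -3.33478441] [-6.71382672e-01  8.35349829e-01  1.10243680e+00 -1.92040043e-05
  1.20279569e+00 -6.71374221e-01] [-0.34254543 -0.31522225 -2.5323323 ] [5.02907579e-04 7.07107239e-01 7.07106142e-01 4.85717249e-05]
```

Call:
drive_tool(deltas="-0.3 0 0 0 0 0;-0.5 0 0.1 0 0 0;-0.5 0 0.2 0 0 0;-0.5 0 0.2 0 0 0;-0.5 0 0.2 0 0 0")

```text
clock: 24.37
position: [612.3, -341.5, -6.1]
orientation: [-0.0, 0.707, 0.707, -0.0]
wrist_force: [0.0, -0.6, -1.9]
gripper_width: 0.51
```

Call:
drive_tool(deltas="0 0 0 0 0 0;0 0 0 0 0 0;0 0 0 0 0 0;0 0 0 0 0 0;0 0 -1 0 0 0;0 0 -4 0 0 0;0 0 -8 0 0 0;0 0 -12 0 0 0;0 0 -16 0 0 0;0 0 -16 0 0 0", hand=0)

```text
clock: 25.2
position: [614.7, -343.1, 164.6]
orientation: [0.008, 0.707, 0.707, 0.001]
wrist_force: [1.1, -0.6, 1.4]
gripper_width: 0.999
```

Call:
drive_tool(deltas="0 0 0 0 0 0;0 0 0 0 0 0;0 0 0 0 0 0;0 0 0 0 0 0")

```text
clock: 25.53
position: [611.9, -341.1, 152.3]
orientation: [-0.002, 0.707, 0.707, -0.0]
wrist_force: [-0.3, -0.2, -0.2]
gripper_width: 1.002
```

Run:
```python
from h import *
T=tool(); im=r.get_image("wrist"); np.save("w14.npy",T); c=cam("wrist",T); print(T[:3,3].round(1),r.get_state()["gripper_width"])
cv2.imwrite("pics/w14.png",im[:,:,::-1]); plate(im,c,(612,-342),35,45,60,35); plate(im,c,(612,-342),35,45,130,35)
```

```text
[ 611.9 -341.1  152.3] 0.9991638096088826
pred (np.float64(315.2), np.float64(226.8))
blob [317.2 225.8] [53.6 57.8] mm [46.1 49.7] world [ 613.7 -341.2]
pred (np.float64(315.2), np.float64(226.8))
blob [316.7 215.8] [33.  49.4] mm [28.4 42.5] world [ 613.3 -332.4]
```

Small gear: a 46 mm blob at (613.5, −341) with its top at z≈35, as expected. Next, the large gear.

Call:
drive_tool(deltas="4 0.2 -2 0 0 0;8 0.5 -2 0 0 0;12 0.7 -2 0 0 0;16 1 -2 0 0 0;20 1.2 -2 0 0 0;24 1.4 -2 0 0 0;28 1.7 -2 0 0 0;32 2 -2 0 0 0;36 2.2 -2 0 0 0;40 2.5 -2 0 0 0")

```text
clock: 26.42
position: [636.9, 60.5, 173.4]
orientation: [-0.001, 0.707, 0.707, -0.0]
wrist_force: [0.1, 0.3, -0.0]
gripper_width: 0.995
```

Call:
drive_tool(deltas="4 0 0 0 0 0;4.5 0 0 0 0 0;4.5 0 0 0 0 0;4.5 0 0 0 0 0;4.5 0 0 0 0 0;4.5 0 0 0 0 0;4.5 0 0 0 0 0")

```text
clock: 27.0
position: [637.5, 102.1, 174.0]
orientation: [-0.0, 0.708, 0.706, -0.0]
wrist_force: [-0.1, -0.3, -0.3]
gripper_width: 1.003
```

Run:
```python
from h import *
T=tool(); im=r.get_image("wrist"); np.save("w15.npy",T); c=cam("wrist",T); print(T[:3,3].round(1),r.get_state()["dq"].round(3))
cv2.imwrite("pics/w15.png",im[:,:,::-1]); plate(im,c,(637,113),25,65,60,30); plate(im,c,(637,113),25,65,100,30);print(); plate(im,c,(483,29),10,60,95,30)
```

```text
[637.5 102.1 174. ] [ 0.007  0.    -0.     0.     0.001  0.001]
pred (np.float64(314.3), np.float64(205.5))
blob [313.9 207.7] [73.5 74. ] mm [70.2 70.7] world [636.6 111. ]
pred (np.float64(314.3), np.float64(205.5))
blob [313.8 207.7] [73.5 73.9] mm [70.2 70.6] world [636.6 111. ]

pred (np.float64(166.7), np.float64(282.7))
blob [164.5 281. ] [60.5 66. ] mm [60.5 66. ] world [481.  31.]
```

Call:
drive_tool(deltas="0.9 -0.1 3 0 0 0;0.9 -0.1 6 0 0 0;0.9 -0.1 9 0 0 0;0.9 -0.1 12 0 0 0;0.9 -0.1 14.5 0 0 0;0.9 -0.1 16 0 0 0;0.9 -0.1 17.5 0 0 0;0.9 -0.1 18.5 0 0 0;0.9 -0.1 18.9 0 0 0;0.9 -0.1 18.9 0 0 0", hand=0, force=35)

```text
clock: 27.88
position: [636.2, 112.2, -15.5]
orientation: [-0.0, 0.707, 0.707, -0.0]
wrist_force: [-1.1, -0.1, -0.3]
gripper_width: 1.0
```

Call:
drive_tool(deltas="0 0 0 0 0 0;0 0 0 0 0 0;0 0 0 0 0 0;0 0 0 0 0 0;0 0 0 0 0 0;0 0 0 0 0 0", hand=1)

```text
clock: 28.38
position: [636.0, 112.6, -14.1]
orientation: [-0.0, 0.707, 0.707, -0.0]
wrist_force: [-5.3, -0.1, 6.7]
gripper_width: 0.791
```

Call:
drive_tool(deltas="0 0 -0.5 0 0 0;0 0 -2 0 0 0;0 0 -4 0 0 0;0 0 -7 0 0 0;0 0 -10 0 0 0;-2 -3.8 -12 0 0 0;-4 -7.6 -12 0 0 0;-6 -11.4 -12 0 0 0;-8.3 -15.4 -12 0 0 0;-8.3 -15.4 -12 0 0 0")

```text
clock: 29.22
position: [476.9, 28.5, 104.6]
orientation: [-0.002, 0.707, 0.707, -0.002]
wrist_force: [0.0, 0.4, -7.4]
gripper_width: 0.791
```

Call:
drive_tool(deltas="0 0 0 0 0 0;0 0 0 0 0 0;0 0 0 0 0 0")

```text
clock: 29.47
position: [483.2, 29.6, 105.2]
orientation: [0.0, 0.707, 0.707, 0.0]
wrist_force: [-0.2, -0.3, -6.4]
gripper_width: 0.789
```

Run:
```python
from h import *
T=tool(); im=r.get_image("wrist"); np.save("w16.npy",T); c=cam("wrist",T); print(T[:3,3].round(1),r.get_state()["gripper_width"])
cv2.imwrite("pics/w16.png",im[:,:,::-1]); plate(im,c,(482,29.5),10,70,95,30)
```

```text
[483.2  29.6 105.2] 0.7899223027888747
pred (np.float64(313.0), np.float64(232.7))
blob [313.  294.5] [ 94.  141.8] mm [ 74.6 112.5] world [481.8 -23.9]
blob [310.1 229.9] [76.8 85.8] mm [60.9 68. ] world [479.7  31.8]
```

Call:
drive_tool(deltas="-0.1 -0.2 0 0 0 0;-0.1 -0.2 2 0 0 0;-0.1 -0.2 4 0 0 0;-0.1 -0.2 6 0 0 0;-0.1 -0.2 8 0 0 0;-0.1 -0.2 9.5 0 0 0;-0.1 -0.2 10.3 0 0 0;-0.1 -0.2 10.7 0 0 0;-0.1 -0.2 10.9 0 0 0;-0.1 -0.2 10.9 0 0 0")

```text
clock: 30.35
position: [480.8, 28.6, -3.6]
orientation: [0.0, 0.707, 0.707, 0.0]
wrist_force: [0.1, 0.6, -5.9]
gripper_width: 0.789
```

Call:
drive_tool(deltas="0 0 0 0 0 0;0 0 0 0 0 0")

```text
clock: 30.52
position: [480.9, 28.5, -3.3]
orientation: [0.001, 0.707, 0.707, 0.0]
wrist_force: [0.8, 0.2, -6.0]
gripper_width: 0.789
```

Call:
drive_tool(deltas="0 0 0.1 0 0 0;0 0 0.1 0 0 0;0 0 0.1 0 0 0;0 0 0.1 0 0 0;0 0 0.1 0 0 0;0 0 -2 0 0 0;0 0 -6 0 0 0;0 0 -10 0 0 0;0 0 -14 0 0 0;0 0 -17 0 0 0", hand=0)

```text
clock: 31.35
position: [480.7, 28.5, 169.5]
orientation: [0.001, 0.707, 0.707, 0.001]
wrist_force: [0.7, 0.7, 1.3]
gripper_width: 1.0
```

Call:
drive_tool(deltas="0 0 0 0 0 0;0 0 0 0 0 0;0 0 0 0 0 0")

```text
clock: 31.6
position: [479.8, 28.6, 165.2]
orientation: [-0.001, 0.707, 0.707, -0.0]
wrist_force: [0.9, 0.5, -0.3]
gripper_width: 1.001
```

Run:
```python
from h import *
T=tool(); im=r.get_image("wrist"); np.save("w17.npy",T); c=cam("wrist",T); print(T[:3,3].round(1),r.get_state()["gripper_width"])
cv2.imwrite("pics/w17.png",im[:,:,::-1]); plate(im,c,(481,28.5),35,65,60,30)
```

```text
[479.8  28.6 165.2] 1.0008228834369608
pred (np.float64(316.3), np.float64(222.0))
blob [317.2 221.7] [77.4 82.5] mm [69.6 74.1] world [481.8  28.8]
```

Large gear at (481.8, 28.8), about 70 mm across with its top at z≈35. Last, the medium gear.

Call:
drive_tool(deltas="4 -1 0 0 0 0;8 -2 0 0 0 0;12 -3 0 0 0 0;16 -4 0 0 0 0;20 -5 0 0 0 0;24 -6 0 0 0 0;25 -6.3 0 0 0 0;25 -6.3 0 0 0 0;25 -6.3 0 0 0 0;25 -6.3 0 0 0 0")

```text
clock: 32.48
position: [417.6, 277.3, 165.3]
orientation: [-0.0, 0.708, 0.707, -0.001]
wrist_force: [0.6, 0.2, 0.1]
gripper_width: 1.002
```

Run:
```python
from h import *
T=tool(); im=r.get_image("wrist"); np.save("w18.npy",T); c=cam("wrist",T); print(T[:3,3].round(1),r.get_state()["dq"].round(3))
cv2.imwrite("pics/w18.png",im[:,:,::-1]); plate(im,c,(417,288),25,55,60,30);plate(im,c,(417,288),25,55,100,30); print(); plate(im,c,(574,333),10,60,120,30)
```

```text
[417.6 277.3 165.3] [-0.004 -0.005 -0.002  0.003  0.002  0.004]
pred (np.float64(314.3), np.float64(207.5))
blob [314.4 208.4] [62.7 63.7] mm [58.3 59.2] world [417.1 287.2]
pred (np.float64(314.3), np.float64(207.5))
blob [314.3 208.5] [62.5 63.4] mm [58.1 58.9] world [417.  287.1]

pred (np.float64(487.3), np.float64(155.1))
blob [513.8 163.2] [57.9 67.5] mm [56.4 65.8] world [599.1 325.7]
```

Call:
drive_tool(deltas="1 0 3 0 0 0;1 0 6 0 0 0;1 0 9 0 0 0;1 0 12 0 0 0;1 0 14 0 0 0;1 0 15.5 0 0 0;1 0 16.8 0 0 0;1 0 17.7 0 0 0;1 0 18 0 0 0;1 0 18 0 0 0", hand=0.1)

```text
clock: 33.37
position: [417.6, 287.8, -14.3]
orientation: [-0.0, 0.708, 0.707, -0.0]
wrist_force: [0.5, 0.1, -0.7]
gripper_width: 0.901
```

Call:
drive_tool(deltas="0 0 0 0 0 0;0 0 0 0 0 0;0 0 0 0 0 0;0 0 0 0 0 0;0 0 0 0 0 0;0 0 0 0 0 0;0 0 0 0 0 0", hand=1)

```text
clock: 33.95
position: [416.8, 288.5, -13.4]
orientation: [-0.0, 0.707, 0.707, -0.0]
wrist_force: [-4.2, 0.3, 5.8]
gripper_width: 0.658
```

Call:
drive_tool(deltas="0 0 -0.5 0 0 0;0 0 -3 0 0 0;0 0 -6 0 0 0;0 0 -9 0 0 0;0.8 3.8 -12 0 0 0;1.6 7.6 -12 0 0 0;2.4 11.4 -12 0 0 0;3.2 15 -12 0 0 0;3.8 18.1 -12 0 0 0;3.8 18.1 -12 0 0 0")

```text
clock: 34.78
position: [602.9, 326.4, 104.7]
orientation: [0.001, 0.708, 0.706, 0.001]
wrist_force: [-1.2, -0.9, -5.1]
gripper_width: 0.653
```

Call:
drive_tool(deltas="0 0 0 0 0 0;0 0 0 0 0 0;0 0 0 0 0 0")

```text
clock: 35.03
position: [597.3, 326.5, 106.1]
orientation: [-0.0, 0.707, 0.707, -0.001]
wrist_force: [0.2, -0.2, -5.2]
gripper_width: 0.655
```

Run:
```python
from h import *
T=tool(); im=r.get_image("wrist"); np.save("w19.npy",T); c=cam("wrist",T); print(T[:3,3].round(1),r.get_state()["gripper_width"])
cv2.imwrite("pics/w19.png",im[:,:,::-1]); plate(im,c,(599,326),10,60,100,30); plate(im,c,(599,326),10,60,150,30)
```

```text
[597.3 326.5 106.1] 0.6543380964245337
pred (np.float64(317.0), np.float64(232.8))
blob [317.5 283.7] [45.4 99.7] mm [36.1 79.3] world [599.4 282.3]
blob [319.3 228.8] [61.3 72.4] mm [48.7 57.6] world [600.8 329.3]
pred (np.float64(317.0), np.float64(232.8))
blob [318.4 228.4] [59.2 70.2] mm [47.1 55.8] world [600.2 329.6]
```

Call:
drive_tool(deltas="-0.1 0.3 0 0 0 0;-0.1 0.3 2 0 0 0;-0.1 0.3 4 0 0 0;-0.1 0.3 6 0 0 0;-0.1 0.3 8 0 0 0;-0.1 0.3 9.5 0 0 0;-0.1 0.3 10.3 0 0 0;-0.1 0.3 10.7 0 0 0;-0.1 0.3 10.9 0 0 0;-0.1 0.3 10.9 0 0 0")

```text
clock: 35.92
position: [601.7, 325.6, -2.3]
orientation: [0.0, 0.707, 0.707, 0.0]
wrist_force: [0.7, 0.2, -4.2]
gripper_width: 0.655
```

Call:
drive_tool(deltas="0 0 0 0 0 0;0 0 0 0 0 0")

```text
clock: 36.08
position: [601.8, 325.7, -1.9]
orientation: [0.0, 0.707, 0.707, 0.001]
wrist_force: [0.1, 0.8, -4.9]
gripper_width: 0.652
```

Lower 1.5 mm, release, retreat, and take the final check pictures from the fixed cameras.

Call:
drive_tool(deltas="0 0 0.1 0 0 0;0 0 0.15 0 0 0;0 0 0.15 0 0 0;0 0 0.15 0 0 0;0 0 0.15 0 0 0;0 0 0.15 0 0 0;0 0 -2 0 0 0;0 0 -6 0 0 0;0 0 -10 0 0 0;0 0 -14 0 0 0", hand=0)

```text
clock: 36.92
position: [601.1, 325.4, 138.8]
orientation: [-0.0, 0.707, 0.707, -0.0]
wrist_force: [0.4, 0.2, -0.6]
gripper_width: 1.001
```

Call:
drive_tool(deltas="0 0 -5 0 0 0;0 0 -5 0 0 0;0 0 -5 0 0 0;0 0 -5 0 0 0")

```text
clock: 37.25
position: [601.1, 325.4, 186.2]
orientation: [-0.0, 0.707, 0.707, -0.0]
wrist_force: [0.5, -0.1, -1.4]
gripper_width: 1.001
```

Run:
```python
from h import *
T=tool(); im=r.get_image("wrist"); c=cam("wrist",T); print(T[:3,3].round(1)); plate(im,c,(601,326),35,55,60,30)
a,b=r.get_image("scene"),r.get_image("side"); rows=[]
for n,i in (("scene",a),("side",b)):
    o=[]
    for P in ((389,-236),(658,-79),(613,-342),(481,29),(601,326)):
        u,v=map(int,proj(cam(n),(*P,25))); v=max(v,30); o.append(cv2.resize(i[v-30:v+30,u-25:u+25],(160,192),interpolation=2))
    rows.append(np.hstack(o))
# third row: wrist close-ups taken at release
o=[]
for f,P in (("w11",(658,-79)),("w14",(613,-342)),("w17",(481,29))):
    i=cv2.imread(f"pics/{f}.png")[:,:,::-1]; u,v=map(int,proj(cam("wrist",np.load(f+".npy")),(*P,35))); o.append(cv2.resize(i[v-50:v+50,u-50:u+50],(200,192)))
u,v=map(int,proj(c,(601,326,35))); o.append(cv2.resize(im[v-50:v+50,u-50:u+50],(200,192)))
rows.append(np.hstack(o)); m=np.vstack(rows); cv2.imwrite("pics/final.png",np.clip(m[:,:,::-1]*1.3,0,255).astype('uint8'))
```

```text
[601.1 325.4 186.2]
pred (np.float64(315.0), np.float64(215.9))
blob [316.9 215.3] [60.2 65.4] mm [58.  62.9] world [602.8 326.5]
```

View pics/final.png

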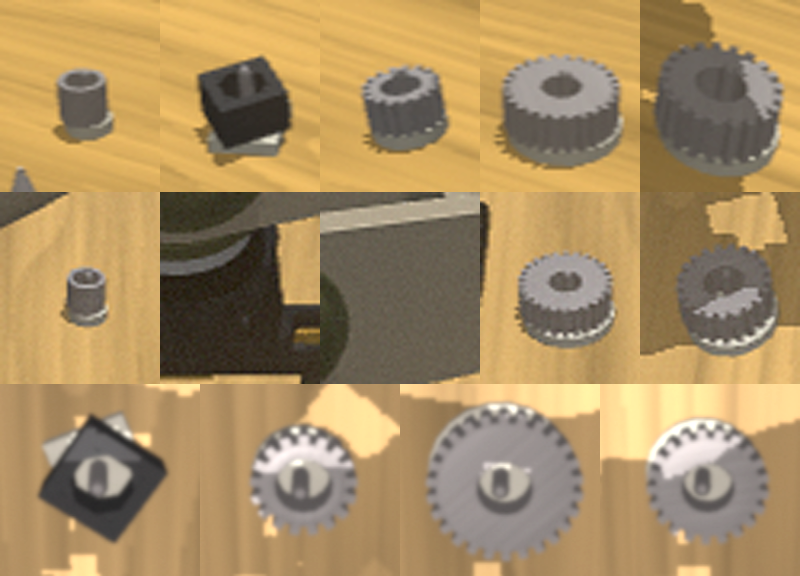

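```bash
python3 -c "
from rig import r
s=r.get_state(); print(s['clock'],abs(s['dq']).max()); print(r.close_job())"
```

```text
37.4 0.011613029967930542
the job is handed in; nothing more can be done
None
```

All five parts are on their own stands, each with the post visible through its hole, and I handed the job in at 37.4 s. The purple ring and the yellow gear were not touched.

**Last checks:**
- **Positions:** measured part centres were within about 3 mm of the measured stand centres (12 mm allowed), and blob sizes matched the parts' sizes at the seated height. I didn't re-measure the collar's centre; I checked it by eye in the wrist and fixed-camera pictures.
- **Flatness:** I judged this by eye only. All five looked flat in the scene camera. The side camera's view of the nut and the small gear was blocked by the arm.
- **Gripper:** it was open and about 150 mm above the bench at hand-in, touching nothing.

**What went wrong or disagreed:**
- **Fingertip height:** the real fingertips sit about 21 mm above the reported TCP position, which contradicts the interface text. The jaws closed over the nut without touching it on the first try. I calibrated by touching the nut top (15 N on the wrist) and corrected every later grasp.
- **Collar:** on the first try I lifted before the slow fingers had closed, then repeated the grasp. The collar was undisturbed.
- **Camera estimates:** my first scene and side estimates differed by about 10 mm in x, so I placed parts using the wrist camera.

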